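# Call the next crate down a roller track with its foot treadle

## Robot

A 6-joint arm with a two-finger parallel gripper is mounted at the origin on the work surface. World frame = base frame: x ahead of the robot, y to its left, z up, the work surface at z = 0. Lengths are in m, angles in degrees, forces in N, time in s.
With the tool pointing down it reaches from about 0.25 to 0.775 m from the base axis. Payload 4 kg.
Tool frame: the origin (TCP) lies on the centre line of the jaws, within the pads' length; the fingertips stand 19 mm ahead of it and the grasp point (between the pads) is the TCP; z points along the fingers, y is the direction in which the jaws open and shut (so a half turn about z gives the same grasp; the last joint's range is limited). The gripper opens to 85 mm and grips with 20 to 120 N. Pads are 22 mm wide; open, the fingers measure 114 mm over their backs; the gripper's body (76 mm by 85 mm) begins 54 mm behind the grasp point. The pads swing forward as they close: fully open they stand 13 mm farther back than shut.
Start: joints at [-70.48, 4.996, 78.535, -0, 96.463, -5.907], TCP at [0.236, -0.497, 0.25] pointing down, gripper open.
Joint ranges: [-177.83, 177.83], [-43.37, 116.18], [15.69, 146.23], [-61.86, 241.86], [9.47, 152.12], [-147.06, 147.06]. Speed limits (degrees/s): [159.86, 159.86, 180, 180, 180, 180].

## Interface

Orientations are given as a 3x3 rotation matrix whose columns are the frame's x, y, z axes.
In Python, from bench import ctrl gives the robot as it stands. The module is installed in compiled form; this text tells all that it offers.
- The arm moves only by the tool carry_out, never from a script. Its argument "plan" is a list of rows, each a list of 4 numbers: the shift along the world's x, y, z in mm, then the turn about the world's z in degrees. A call has 1 to 5 rows; each row shifts and turns the pose as measured when the row begins; what a row does not reach is not made up. A row lasts 1/8 s, in which the tool goes at most 62.5 mm and 10.7 degrees, less where a joint would pass 70% of its speed; a pose out of reach is approached as far as the arm can. A call is refused whole if a number of a shift passes 62.5 or a number of a turn 10.7, either way. A call with a gripper value outside its range is refused whole. "claw" is the closure, from 0 (fully open) to 1 (shut), set as the call begins (left out, the last holds). The fingers move at their own pace and stop on an object; "squeeze" is the grip in N (left out, the last holds). Time passes only in rows, so rows that do not move let the fingers close. It gives the time, the measured TCP pose, the force and the opening at its end, in the units of the state.
- ctrl.sense(): the state, without advancing time (a new reading comes with each control period).
- ctrl.grab_frame(name): name is "scene" or "side" or "wrist"; returns the picture (384x512x3 uint8, red, green, blue); there is no depth.
- ctrl.camera_model(name): a dict with "fx", "fy", "cx", "cy" (pixels), "dist" ([k1, k2, p1, p2, k3] as OpenCV has them; the pictures are not rectified), "T" (4x4, takes a point from camera to world coordinates). Camera axes: x right, y up, looking along -z (the intrinsics and any distortion apply to the point x, -y, -z); pixel columns grow to the right and rows downward; lengths in m; the calibration is good to about 2 mm. A picture is of the moment at which its call begins: read the wrist's pose just before it. camera_model takes no time and is no camera call; for the wrist camera it gives the pose at the moment of the call.
- ctrl.close_job(): hands the job in, once; it reports no verdict.
The state is a dict: "time_s": time; "joint_pos": joint angles; "qd": joint speeds; "joint_torque": joint torques, N m; "ee_pos": TCP position; "ee_rot": TCP orientation; "wrist_force": force on the tool from outside, world axes, zero at the start; "ft_torque": the same for the moment, N m; "gripper_width": finger opening in m.
Only numpy, scipy, OpenCV 4.12 (cv2) and the standard library are available. Lean on these libraries where they do the work, as an engineer would, in place of code of your own. Each camera call takes 0.05 s, during which the arm holds its last target.

## Task

Lift the empty orange crate out of the bay at the low end of the roller track and stack it squarely on the orange crate standing on the kiln shelf. Then press the foot treadle right down to its stop and keep it down until the front full crate has rolled clear past the red stop blade into the empty bay, and let the treadle come fully up so that the second full crate closes up to the blade. Do not touch the full crates, and leave the yellow crates, the bottle and the kiln prop undisturbed.

Things in the scene. Friction and masses are not known exactly. Their poses are not given: they have to be found in the camera images.
- track: Fixed aluminium gravity roller track, 503 mm long along its own y, 160 mm wide, turned up to 0.1 rad. Origin on the floor under its middle; frame underside about 95 mm up. Steel rollers; crates roll to -y, falling 4 degrees: roller tops at z = 140 mm + 0.07 y (track frame). Green side guides 18 mm above the rollers, inner faces at x = +-63 mm. The bay lies between front_blade and end_stop.
- end_stop (a point): Middle of the face of the dark end plate that closes the bay, at track y = -215 mm, at roller height; the plate stands 40 mm above the rollers.
- front_blade (a point): Red stop blade at track y = -30 mm; this point is at roller height, fixed to the track. At rest the blade stands 11 mm above the rollers and holds the queue back by the foot of its first crate. It sinks as the treadle goes down and lets crates pass once the treadle is beyond about 0.21 rad.
- rear_blade (a point): Second red blade at track y = +107 mm; this point is at roller height, fixed to the track. At rest it is sunk 8 mm below the rollers; it rises to 12 mm above them as the treadle goes down, holding the second crate back meanwhile. When the treadle comes up it sinks and that crate rolls down to the front blade.
- empty_crate: Empty orange crate in the bay, against the end stop, at the track's slope. All crates: 120 (own x) x 150 (own y) x 70 mm high, walls 8 mm thick, inner floor 18 mm up; below them a foot 88 x 118 x 14 mm, inset 16 mm all round. Origin: centre of the foot's underside, z up. About 0.25 kg. Stacked, the foot drops into the mouth (104 x 134 mm) of the lower crate, 8 mm play all round, rim to floor: pitch 56 mm.
- full_crate_1: Yellow crate, same size, about 0.8 kg, packed with beakers that stand 22 mm above its rim; front of the queue, its foot against the front blade. Once let through it takes 1 to 4 s to roll to the end stop, where its origin is at track y about -0.140.
- full_crate_2: Orange crate, same size and load, next in the queue (origin at track y about +0.183). Held at the front blade its origin is at track y about +0.032; it takes up to 4 s to roll there.
- orange_crate: Empty orange crate (size as empty_crate, 0.4 kg), loose, level, standing on a fixed kiln shelf (concrete-grey slab 140 x 172 x 16 mm) on the left or the right in front of the track: the base of the orange pile. Origin: centre of its foot's underside, 16 mm above the floor; own yaw within 0.4 rad.
- yellow_crate_1: Bottom one of two empty yellow crates stacked on a like kiln shelf on the other side. Origin as for the other crates.
- yellow_crate_2: Top one of the two empty yellow crates, its rim 142 mm above the floor.
- pedal_base: Grey base plate, 200 x 110 x 8 mm, of the foot treadle, fixed to the floor; origin at the centre of its underside. Its +x points away from the robot, under the track; turned up to 0.2 rad. Hinge pin along y at own x = +75 mm, z = 55 mm.
- treadle (a joint): Angle of the treadle in rad: 0 up (rest, spring loaded), 0.26 down on its stop. Grows as the free end (towards the robot) is pressed down. At treadle_pad it takes about 6 N to start and 14 N at the stop, and it springs back when let go.
- treadle_pad (a point): Point on top of the treadle's black ribbed rubber pad, on its middle line, 39 mm from the free end (yellow lip, towards the robot) and 130 mm from the hinge: a good place to press. About 85 mm above the floor at rest, 33 mm lower at the stop. The tread is 88 mm wide; its far part runs under the track.
- bottle: Brown stoneware bottle standing to the left (+y) of the treadle, 68 mm across and 155 mm tall, 0.38 kg; origin at the centre of its foot.
- kiln_prop: Buff firebrick kiln prop standing to the right (-y) of the treadle, 46 x 46 x 100 mm, 0.38 kg; origin at the centre of its foot.
Things that resemble listed ones, but are neither listed nor needed, are in the scene too. What is shaped like the empty_crate but green is not meant.

How it is judged:
By the outcome, as a careful person would: the job done as asked, in the order asked, and still so for the second after the job is handed in, with the robot touching nothing.
It also fails if it takes over 72 s, if anything falls off the work surface, if the arm or the gripper's body presses on something with over 40 N, if the wrist force passes 120 N, or if a joint passes its speed limit or range.

## Working session

There is one attempt and no reset: what is moved stays moved. The work goes in short steps, Python scripts to look and compute and a tool call to move; the robot and the scene stay as the last step left them, time stands still between calls to the robot, and variables do not carry over. Pictures are saved under pics/ and viewed, and the job is handed in when it is done.

Besides the shell and the picture viewer there is one more tool, called after "Call:" in YAML: its name, and indented under it one key for each argument. carry_out: Moves the arm, as the interface text tells. Its arguments: {"type":"object","properties":{"plan":{"type":"array"},"claw":{"type":"number"},"squeeze":{"type":"number"}},"required":["plan"]}

```bash
mkdir -p pics
python3 - <<'E'
from bench import ctrl
import cv2,json
print(ctrl.sense())
for n in("scene","side","wrist"):
    m=ctrl.camera_model(n); im=ctrl.grab_frame(n)
    cv2.imwrite(f"pics/{n}0.png",im[:,:,::-1]); print(n,{k:(v.tolist() if hasattr(v,'tolist') else v) for k,v in m.items()})
E
```

```text
{'time_s': 0.0, 'joint_pos': array([-7.04802501e+01,  5.03920299e+00,  7.86258027e+01, -4.59558599e-04,
        9.64639561e+01, -5.90915736e+00]), 'qd': array([-0.03922721,  0.07439455,  0.02592178,  0.01557796,  0.08571447,
        0.0206611 ]), 'joint_torque': array([ 1.49447773e-03, -3.51860654e+01, -3.13274539e+01, -1.38056139e-04,
        1.07529244e-02,  1.24315619e-06]), 'ee_pos': array([ 0.23598451, -0.49628343,  0.24912883]), 'ee_rot': array([[ 9.03119238e-01,  4.29389177e-01, -7.59577444e-04],
       [ 4.29389791e-01, -9.03116780e-01,  2.11878073e-03],
       [ 2.23794378e-04, -2.23966644e-03, -9.99997467e-01]]), 'wrist_force': array([ 0.6886172 , -0.46308367,  0.05298074]), 'ft_torque': array([ 0.04246649, -0.00893943, -0.02769718]), 'gripper_width': 0.0853015755878743}
scene {'fx': 408.5660772393752, 'fy': 408.5660772393752, 'cx': 255.34800778014713, 'cy': 184.7279205257174, 'dist': [-0.11667639882271727, 0.0, 0.0, 0.0, 0.0], 'T': [[-0.9997483994333596, 0.01913319248960962, -0.011707210410308212, 0.543762898219678], [-0.02194639512078013, -0.7264867524590205, 0.6868299310
[... 322 characters left out ...]
0.2824861839641488, -0.3155825821843368, 0.1426889890358376], [-0.42339575467801055, -0.6237778951788688, 0.6569909987259022, 0.8003684660737389], [-0.011262558741182933, 0.72876792832533, 0.6846681396231376, 0.9780898231802946], [0.0, 0.0, 0.0, 1.0]]}
wrist {'fx': 337.90107793081955, 'fy': 337.90107793081955, 'cx': 252.3208984260862, 'cy': 190.6677004738474, 'dist': [-0.003075859164839534, 0.0, 0.0, 0.0, 0.0], 'T': [[0.42876306814756154, 0.8583954927165937, 0.28163701723410617, 0.30750329874770777], [-0.9034141408261835, 0.4081754590467281, 0.13128474697115264, -0.4623455084331026], [-0.002263083731606662, -0.31072491486172715, 0.9504971887050452, 0.3728330724728912], [0.0, 0.0, 0.0, 1.0]]}
```

View pics/scene0.png

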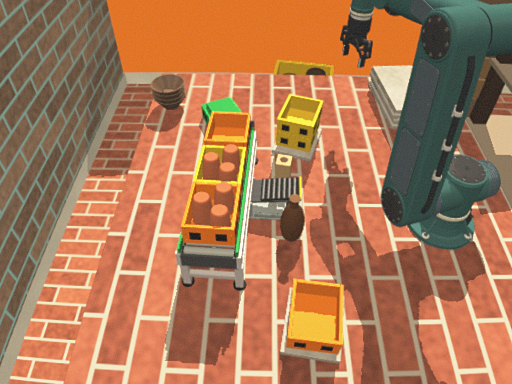

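View pics/side0.png

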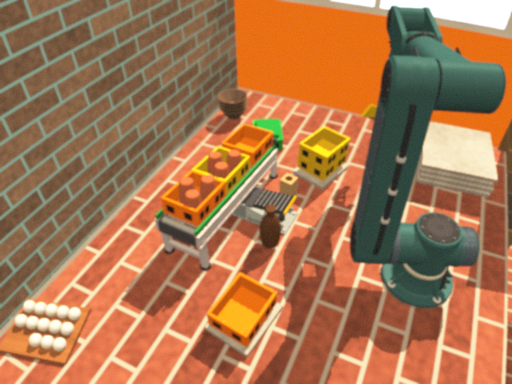

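View pics/wrist0.png

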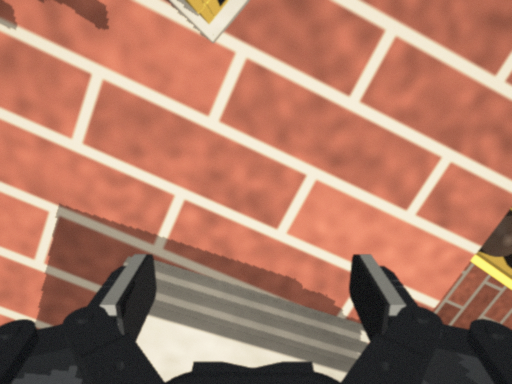

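```bash
cat > h.py <<'E'
import numpy as np,cv2,json
from bench import ctrl
def model(n): 
    m=ctrl.camera_model(n); return {k:np.array(v) for k,v in m.items()}
def K(m): return np.array([[m['fx'],0,m['cx']],[0,m['fy'],m['cy']],[0,0,1.]])
def ray(m,px):
    u=cv2.undistortPoints(np.array(px,float).reshape(-1,1,2),K(m),m['dist']).reshape(-1,2)
    d=np.c_[u[:,0],-u[:,1],-np.ones(len(u))]@m['T'][:3,:3].T
    return m['T'][:3,3],d
def onz(m,px,z):
    o,d=ray(m,px); return o+d*((z-o[2])/d[:,2])[:,None]
def proj(m,P):
    P=np.atleast_2d(P); c=(P-m['T'][:3,3])@m['T'][:3,:3]; c=c*[1,-1,-1]
    return cv2.projectPoints(c,np.zeros(3),np.zeros(3),K(m),m['dist'])[0].reshape(-1,2)
def tri(ms,pxs):
    A=np.zeros((3,3));b=np.zeros(3)
    for m,p in zip(ms,pxs):
        o,d=ray(m,[p]);d=d[0]/np.linalg.norm(d[0]);M=np.eye(3)-np.outer(d,d);A+=M;b+=M@o
    return np.linalg.solve(A,b)
def crop(src,x0,y0,w,h,s,out):
    im=cv2.imread(src)[y0:y0+h,x0:x0+w]; im=cv2.resize(im,None,fx=s,fy=s,interpolation=cv2.INTER_CUBIC)
    for i in range(0,w,10): 
        cv2.line(im,(i*s,0),(i*s,6 if i%50 else 14),(255,255,255),1)
        if (x0+i)%20==0: cv2.putText(im,str(x0+i),(i*s,22),0,.35,(255,255,255),1)
    for j in range(0,h,10):
        cv2.line(im,(0,j*s),(6,j*s),(255,255,255),1)
        if (y0+j)%20==0: cv2.putText(im,str(y0+j),(8,j*s+4),0,.35,(255,255,255),1)
    cv2.imwrite(out,im)
E
python3 - <<'E'
from h import *
crop('pics/scene0.png',170,80,140,100,5,'pics/c1.png')
crop('pics/scene0.png',170,150,150,140,4,'pics/c2.png')
crop('pics/scene0.png',270,265,90,100,6,'pics/c3.png')
crop('pics/side0.png',140,110,220,145,3,'pics/c4.png')
E
```

```text
(no output)
```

View pics/c1.png

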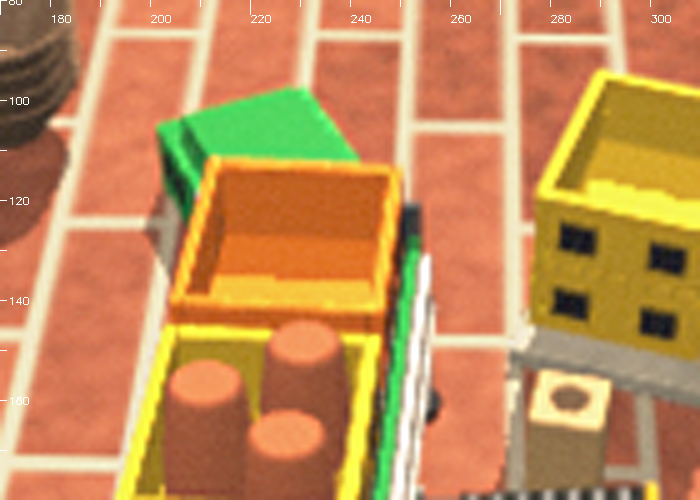

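View pics/c2.png

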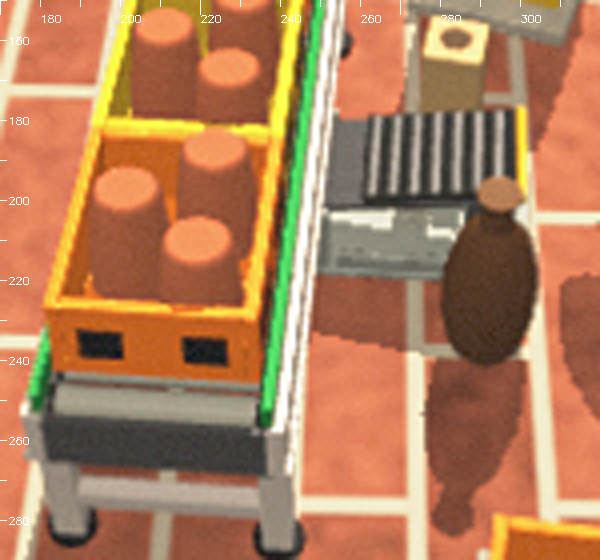

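View pics/c3.png

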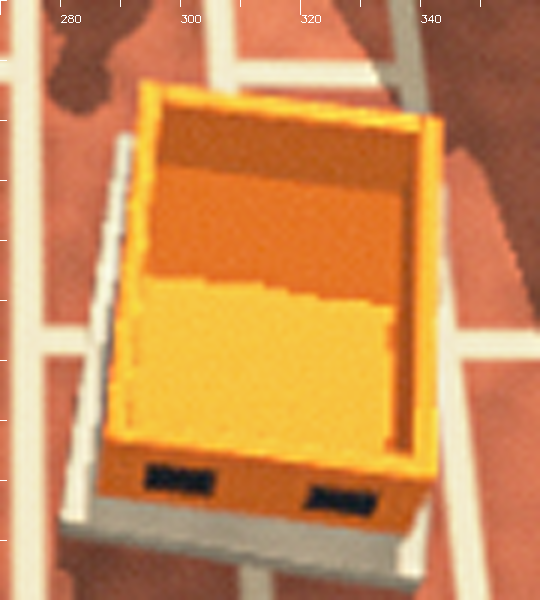

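View pics/c4.png

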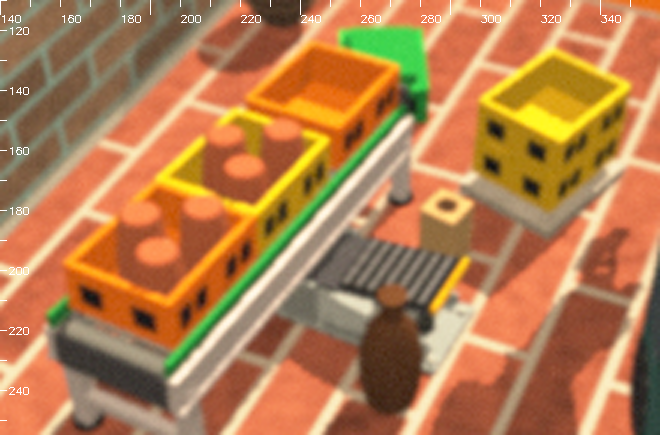

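```bash
cat > m1.py <<'E'
from h import *
S=model('scene');D=model('side')
def rect(name,px,zs,m=S):
    # order TL(+x,-y) TR(-x,-y) BR(-x,+y) BL(+x,+y)
    P=np.array([onz(m,[p],z)[0] for p,z in zip(px,zs)])
    c=P.mean(0); ex=(P[0]+P[3]-P[1]-P[2])/2; ey=(P[3]+P[2]-P[0]-P[1])/2
    print(name,'c',c.round(4),'len',np.linalg.norm(ex).round(4),np.linalg.norm(ey).round(4),'yaw x',np.degrees(np.arctan2(ex[1],ex[0])).round(2),'yaw y',np.degrees(np.arctan2(-ey[0],ey[1])).round(2))
o=-.4
b=np.array([(211.6,111.4),(250.2,113.6),(246.8,142.4),(204,140.4)])+o
rect('empty',b,[.195,.195,.205,.205])
b=np.array([(293.3,278.7),(343.7,284.7),(342.3,344),(287.3,338)])+o
rect('base',b,[.086]*4)
# full crate2 rim scene c2 (scale4, off170,150): rims at y=.183 -> z .2228
z=.140+.07*.183+.07
b=np.array([(94/4+170,135/4+150),(282/4+170,140/4+150),(254/4+170,314/4+150),(45/4+170,302/4+150)])+o
rect('full2',b,[z-.005]*2+[z+.005]*2)
# side: empty crate (scale3 off 140,110) TL(far,+x,-y)
def sp(*a): return np.array([(x/3+140,y/3+110) for x,y in a])+o
rect('empty side',sp((316,40),(401,67),(347,122),(247,96)),[.195,.195,.205,.205],D)
rect('full2 side',sp((158,183),(258,215),(170,302),(65,266)),[z-.005]*2+[z+.005]*2,D)
# pad: scene edges  
q=np.array([(170+365/4,150+115/4),(170+515/4,150+108/4),(170+520/4,150+195/4),(170+365/4,150+200/4)])+o
print('pad rub',onz(S,q,.085).round(3))
print('prop top',onz(S,np.array([(170+558/5,80+400/5)]),.100).round(3))
print('bottle top',onz(S,np.array([(170+500/4,150+192/4)]),.155).round(3), onz(D,sp((393,295)),.155).round(3))
print('prop side',onz(D,sp((447,207)),.1).round(3))
q=sp((468,260),(430,310))
print('lip side',onz(D,q,.085).round(3))
# yellow stack top rim corners
b=np.array([(170+600/5,80+72/5)])
print('yel',onz(S,b,.142),onz(S,np.array([(170+540/5,80+190/5)]),.142))
print('shelf', onz(S,np.array([(280.3,351.5),(340,361.5)]),.016).round(3))
E
python3 m1.py
```

```text
empty c [ 0.6415 -0.1817  0.2   ] len 0.1197 0.1482 yaw x -3.35 yaw y -2.06
base c [0.4102 0.3329 0.086 ] len 0.1202 0.1486 yaw x -6.46 yaw y -7.31
full2 c [0.6555 0.1397 0.2228] len 0.1166 0.1405 yaw x -1.51 yaw y -3.59
empty side c [ 0.6353 -0.1869  0.2   ] len 0.1181 0.1397 yaw x -1.97 yaw y -4.29
full2 side c [0.6507 0.1384 0.2228] len 0.1135 0.146 yaw x -0.11 yaw y -3.84
pad rub [[ 0.542 -0.082  0.085]
 [ 0.431 -0.092  0.085]
 [ 0.432 -0.006  0.085]
 [ 0.541  0.001  0.085]]
prop top [[ 0.48  -0.147  0.1  ]]
bottle top [[0.453 0.055 0.155]] [[0.45  0.055 0.155]]
prop side [[ 0.47  -0.147  0.1  ]]
lip side [[ 0.423 -0.091  0.085]
 [ 0.432 -0.004  0.085]]
yel [[ 0.44629197 -0.43505424  0.142     ]] [[ 0.49025514 -0.29959621  0.142     ]]
shelf [[0.49  0.405 0.016]
 [0.354 0.427 0.016]]
```

Call:
carry_out:
  plan:
    - [30, 30, 25, 7]
    - [40, 35, 15, 8]
    - [40, 35, 15, 8]
    - [40, 35, 10, 8]
    - [40, 35, 5, 8]
  claw: 0

```text
time_s: 0.78
ee_pos: [0.4274, -0.3229, 0.3175]
ee_rot: [[0.42, 0.908, -0.007], [0.908, -0.42, 0.004], [0.0, -0.008, -1.0]]
wrist_force: [0.5, -0.3, -0.3]
gripper_width: 0.0855
```

Call:
carry_out:
  plan:
    - [40, 36, 0, 6]
    - [40, 36, 0, 6]
    - [40, 36, 0, 6]
    - [36, 33, 0, 4]
    - [0, 0, 0, 0]

```text
time_s: 1.4
ee_pos: [0.5898, -0.1734, 0.3151]
ee_rot: [[0.03, 0.999, -0.01], [1.0, -0.03, 0.002], [0.001, -0.01, -1.0]]
wrist_force: [0.8, -0.3, 0.2]
gripper_width: 0.0856
```

```bash
cat > shot.py <<'E'
import sys
from h import *
tag=sys.argv[1]
for n in sys.argv[2:]:
    m=model(n); np.savez(f'pics/{n}_{tag}.npz',**m)
    cv2.imwrite(f'pics/{n}_{tag}.png',ctrl.grab_frame(n)[:,:,::-1])
s=ctrl.sense(); print(s['time_s'],s['ee_pos'].round(4),'yawy',np.degrees(np.arctan2(s['ee_rot'][1,1],s['ee_rot'][0,1])).round(2),s['wrist_force'].round(1),s['gripper_width'].round(4))
E
python3 shot.py 1 wrist scene
```

```text
Traceback (most recent call last):
  File "shot.py", line 7, in <module>
    s=ctrl.sense(); print(s['time_s'],s['ee_pos'].round(4),'yawy',np.degrees(np.arctan2(s['ee_rot'][1,1],s['ee_rot'][0,1])).round(2),s['wrist_force'].round(1),s['gripper_width'].round(4))
                                                                                                                                                               ^^^^^^^^^^^^^^^^^^^^^^^^
AttributeError: 'float' object has no attribute 'round'
```

View pics/wrist_1.png

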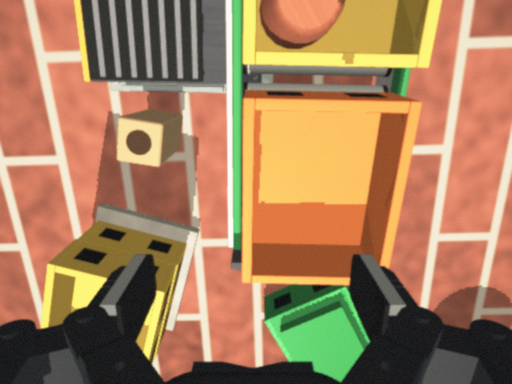

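```bash
sed -i "s/s\['gripper_width'\].round(4)/round(float(s['gripper_width']),4)/" shot.py
python3 - <<'E'
from h import *
crop('pics/wrist_1.png',220,75,210,220,3,'pics/c5.png')
E
```

```text
(no output)
```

View pics/c5.png

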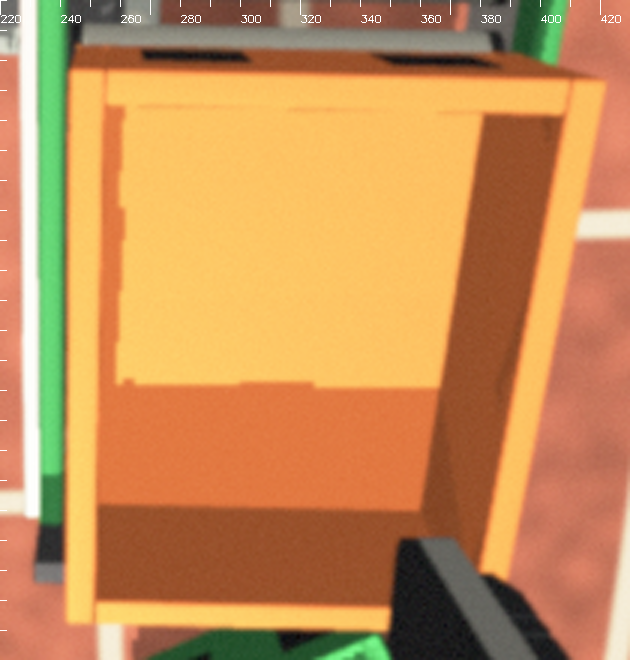

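```bash
python3 - <<'E'
from h import *
m=dict(np.load('pics/wrist_1.npz'))
q=np.array([(244,98.3),(421.7,101.7),(385.5,286.3),(242.3,282.3)])-.33
P=np.array([onz(m,[p],z)[0] for p,z in zip(q,[.205,.205,.195,.195])])
print(P.round(4)); c=P.mean(0); ex=(P[1]+P[2]-P[0]-P[3])/2; ey=(P[0]+P[1]-P[2]-P[3])/2
print(c,np.linalg.norm(ex),np.linalg.norm(ey),np.degrees([np.arctan2(ex[1],ex[0]),np.arctan2(-ey[0],ey[1])]))
w=(P[0]+P[3])/2; print('left edge mid',w)
d=(P[0]-P[3]);print(np.degrees(np.arctan2(-d[0],d[1])))
E
python3 -c "
from h import *
s=ctrl.sense();print(s['time_s'],s['ee_pos'],s['ee_rot'])"
```

```text
[[ 0.5843 -0.1046  0.205 ]
 [ 0.7027 -0.1104  0.205 ]
 [ 0.6957 -0.2595  0.195 ]
 [ 0.5768 -0.2527  0.195 ]]
[ 0.63988816 -0.18179941  0.2       ] 0.11886012924322178 0.1491230157601893 [-3.0118743  -2.80389816]
left edge mid [ 0.58054019 -0.17867678  0.2       ]
-2.9156885265771786
1.5 [ 0.58802908 -0.17593395  0.31586756] [[ 3.49792511e-02  9.99337167e-01 -1.00835792e-02]
 [ 9.99388027e-01 -3.49790024e-02  2.01076653e-04]
 [-1.51770170e-04 -1.00844419e-02 -9.99949139e-01]]
```

Call:
carry_out:
  plan:
    - [-3.5, -3.5, -10, -0.9]
    - [0, 0, -40, 0]
    - [0, 0, -40, 0]
    - [0, 0, -25, 0]
    - [0, 0, 0, 0]

```text
time_s: 2.12
ee_pos: [0.5778, -0.1867, 0.1971]
ee_rot: [[0.066, 0.998, -0.011], [0.998, -0.067, -0.002], [-0.003, -0.01, -1.0]]
wrist_force: [-1.4, 0.4, 0.0]
gripper_width: 0.0856
```

```bash
python3 shot.py 2 wrist
```

```text
2.175 [ 0.5785 -0.187   0.1988] yawy -3.81 [ 0.2 -0.1  0.2] 0.0853
```

View pics/wrist_2.png

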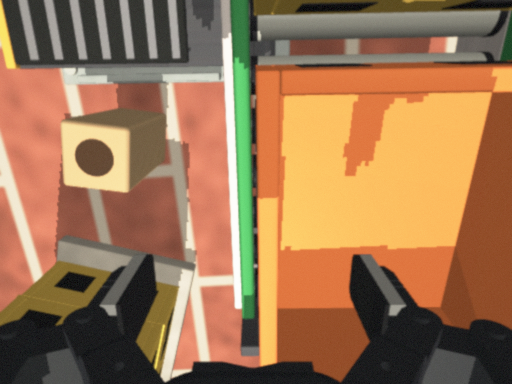

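Call:
carry_out:
  plan:
    - [6, 7, 0, 0.9]
    - [0, 0, 0, 0]
    - [0, 0, -10, 0]
    - [0, 0, -6, 0]
    - [0, 0, 0, 0]

```text
time_s: 2.8
ee_pos: [0.5864, -0.1809, 0.1871]
ee_rot: [[0.051, 0.999, 0.0], [0.999, -0.051, -0.007], [-0.007, 0.001, -1.0]]
wrist_force: [0.7, -0.4, -0.1]
gripper_width: 0.0857
```

```bash
python3 shot.py 3 wrist
```

```text
2.85 [ 0.5865 -0.1809  0.1873] yawy -2.93 [-0.4 -0.5 -1.6] 0.0853
```

View pics/wrist_3.png

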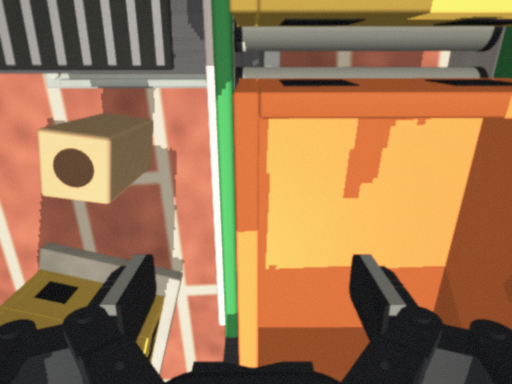

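Call:
carry_out:
  plan:
    - [-2, 1, -5, 0]
    - [0, 0, 0, 0]
    - [0, 0, 0, 0]

```text
time_s: 3.22
ee_pos: [0.5844, -0.1799, 0.1821]
ee_rot: [[0.051, 0.999, 0.001], [0.999, -0.051, -0.007], [-0.007, 0.001, -1.0]]
wrist_force: [0.4, 0.1, 0.6]
gripper_width: 0.0852
```

Call:
carry_out:
  plan:
    - [0, 0, 0, 0]
    - [0, 0, 0, 0]
    - [0, 0, 0, 0]
    - [0, 0, 0, 0]
    - [0, 0, 0, 0]
  claw: 1
  squeeze: 60

```text
time_s: 3.85
ee_pos: [0.5845, -0.18, 0.1826]
ee_rot: [[0.051, 0.999, 0.001], [0.999, -0.051, -0.007], [-0.007, 0.002, -1.0]]
wrist_force: [0.5, 1.1, 0.7]
gripper_width: 0.0076
```

```bash
python3 shot.py 4 wrist scene
```

```text
3.95 [ 0.5845 -0.18    0.1826] yawy -2.92 [-0.9 -0.1  0.8] 0.0075
```

View pics/wrist_4.png

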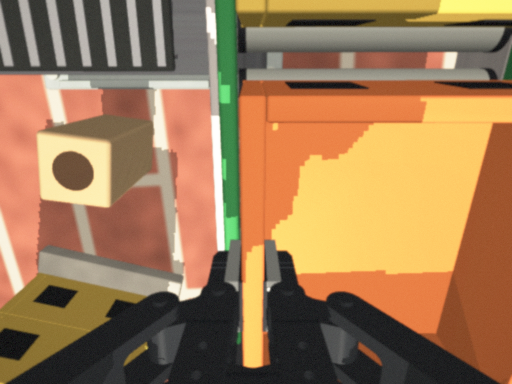

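Call:
carry_out:
  plan:
    - [0, 0, 8, 0]
    - [0, 0, 15, 0]
    - [0, 0, 25, 0]
    - [0, 0, 30, 0]
    - [0, 0, 0, 0]

```text
time_s: 4.58
ee_pos: [0.5837, -0.1798, 0.2638]
ee_rot: [[0.051, 0.999, -0.001], [0.999, -0.051, -0.007], [-0.007, -0.0, -1.0]]
wrist_force: [-0.6, -0.1, -1.8]
gripper_width: 0.0074
```

```bash
python3 shot.py 5 wrist scene
```

```text
4.675 [ 0.5824 -0.1793  0.2595] yawy -2.95 [ 0.  -0.3 -2. ] 0.0073
```

View pics/scene_5.png

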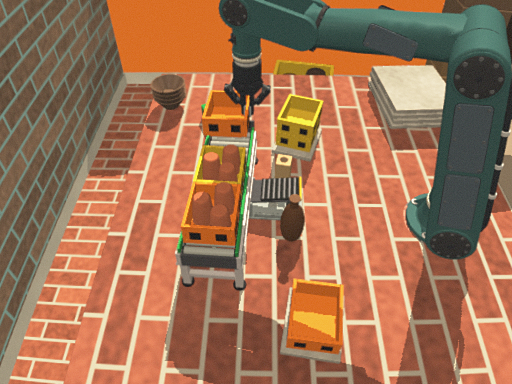

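View pics/wrist_5.png

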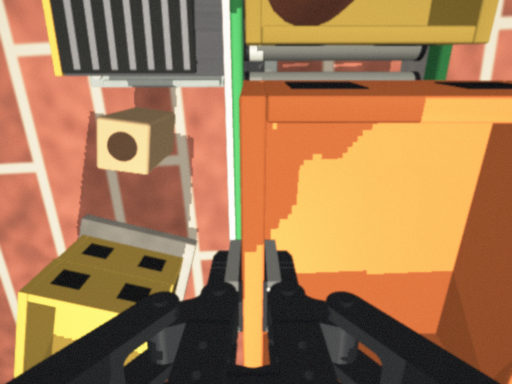

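Call:
carry_out:
  plan:
    - [0, 0, 45, 0]
    - [-5, 10, 45, 0]
    - [-20, 40, 0, 0]
    - [-22, 50, 0, 0]
    - [-22, 50, 0, -1]

```text
time_s: 5.3
ee_pos: [0.5095, -0.0281, 0.3371]
ee_rot: [[0.076, 0.997, -0.03], [0.997, -0.076, 0.005], [0.003, -0.03, -1.0]]
wrist_force: [0.8, 1.1, -2.4]
gripper_width: 0.0074
```

```bash
python3 -c "
from h import *
crop('pics/side0.png',200,265,90,90,6,'pics/c6.png')"; python3 shot.py 6 scene
```

```text
5.35 [ 0.5065 -0.022   0.3376] yawy -3.96 [-3.8  3.2 -2.9] 0.0073
```

View pics/c6.png

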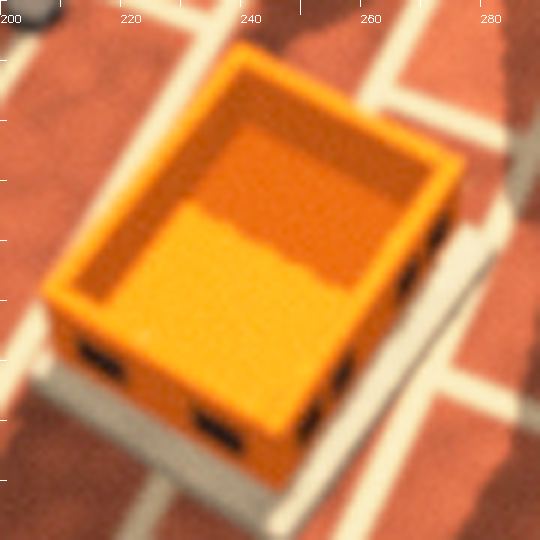

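View pics/scene_6.png

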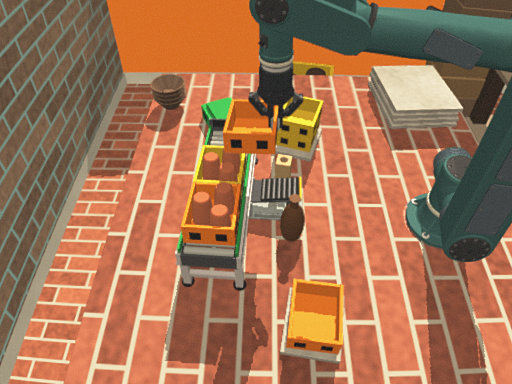

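```bash
cat > rim.py <<'E'
from h import *
def rect(name,px,z,m):
    P=np.array([onz(m,[p],z)[0] for p in px])
    c=P.mean(0); ex=(P[0]+P[3]-P[1]-P[2])/2; ey=(P[3]+P[2]-P[0]-P[1])/2
    print(name,'c',c.round(4),'len',np.linalg.norm(ex).round(4),np.linalg.norm(ey).round(4),'yaw x',np.degrees(np.arctan2(ex[1],ex[0])).round(2),'yaw y',np.degrees(np.arctan2(-ey[0],ey[1])).round(2))
E
python3 - <<'E'
from rim import *
D=model('side');S=model('scene')
rect('side',np.array([(240.2,272.2),(277.5,291.3),(246,338),(207.3,313.3)])-.4,.086,D)
# colour-mask fit of scene silhouette: undistorted top quad by minAreaRect of rectified plane view
for n,m in(('scene0',S),('side0',D)):
    im=cv2.imread(f'pics/{n}.png')
    # rectify plane z=.086 at 0.5mm/px via mapping
    g=np.arange(-.13,.13,.0005); X,Y=np.meshgrid(.41+g,.333+g)
    uv=proj(m,np.c_[X.ravel(),Y.ravel(),np.full(X.size,.086)]).reshape(*X.shape,2).astype(np.float32)
    r=cv2.remap(im,uv[...,0],uv[...,1],cv2.INTER_CUBIC); cv2.imwrite(f'pics/rect_{n}.png',r)
E
```

```text
side c [0.4067 0.3325 0.086 ] len 0.1177 0.1503 yaw x -7.79 yaw y -7.1
```

View pics/rect_scene0.png

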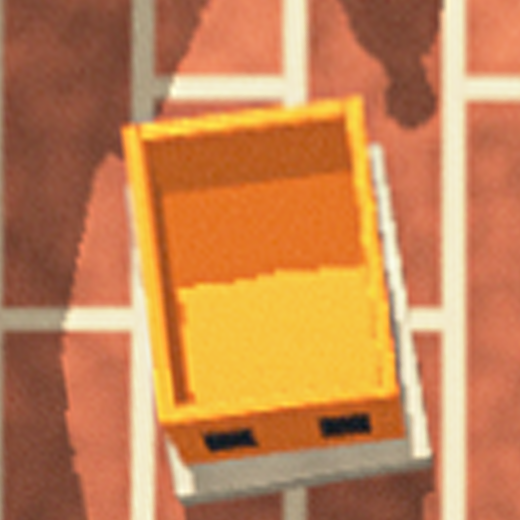

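View pics/rect_side0.png

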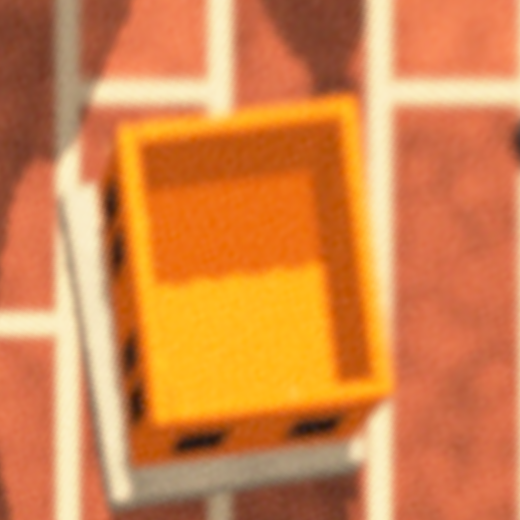

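Call:
carry_out:
  plan:
    - [-20, 48, 2, -0.5]
    - [-22, 52, 0, -0.5]
    - [-22, 52, 0, -0.5]
    - [-22, 52, 0, -0.5]
    - [-20, 48, 0, -0.5]

```text
time_s: 5.98
ee_pos: [0.3951, 0.235, 0.3295]
ee_rot: [[0.118, 0.992, -0.048], [0.993, -0.118, 0.011], [0.005, -0.049, -0.999]]
wrist_force: [1.1, -0.4, -2.5]
gripper_width: 0.0071
```

Call:
carry_out:
  plan:
    - [-20, 46, 0, -0.3]
    - [-14, 33, 0, 0]
    - [-5, 12, 0, 0]
    - [0, 0, 0, 0]
    - [0, 0, 0, 0]

```text
time_s: 6.6
ee_pos: [0.3523, 0.3292, 0.3219]
ee_rot: [[0.119, 0.991, -0.058], [0.993, -0.119, 0.003], [-0.003, -0.058, -0.998]]
wrist_force: [-0.0, -0.0, -2.5]
gripper_width: 0.0075
```

```bash
python3 shot.py 7 scene side wrist
```

```text
6.75 [0.3524 0.3292 0.3225] yawy -6.87 [ 0.3 -0.5 -1.5] 0.007
```

View pics/scene_7.png

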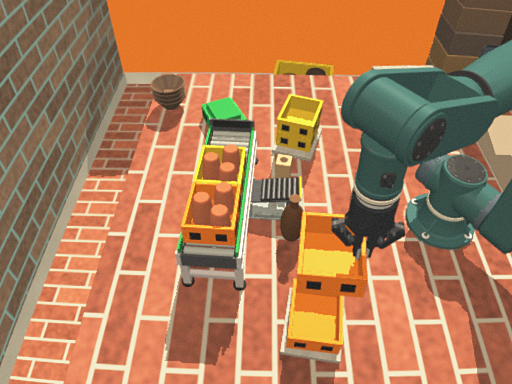

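View pics/wrist_7.png

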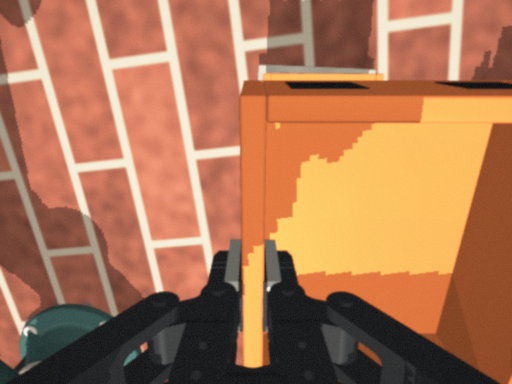

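Call:
carry_out:
  plan:
    - [2, 9, -20, -0.2]
    - [0, 0, -25, 0]
    - [0, 0, -25, 0]
    - [0, 0, -25, 0]
    - [0, 0, 0, 0]

```text
time_s: 7.38
ee_pos: [0.3574, 0.335, 0.2271]
ee_rot: [[0.131, 0.99, -0.053], [0.991, -0.131, 0.007], [0.0, -0.053, -0.999]]
wrist_force: [0.2, -0.9, -1.7]
gripper_width: 0.007
```

```bash
python3 shot.py 8 scene side; python3 -c "
from h import *
print(ctrl.sense()['ee_rot'].round(3))
crop('pics/scene_8.png',270,230,110,135,4,'pics/c8.png')
crop('pics/side_8.png',180,200,130,150,4,'pics/c8s.png')"
```

```text
7.475 [0.3585 0.336  0.23  ] yawy -7.48 [ 0.4  0.3 -0.8] 0.0072
[[ 0.13   0.99  -0.048]
 [ 0.991 -0.13   0.011]
 [ 0.004 -0.049 -0.999]]
```

View pics/c8.png

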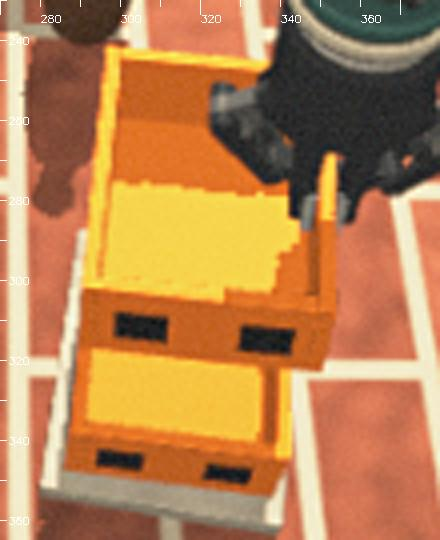

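View pics/c8s.png

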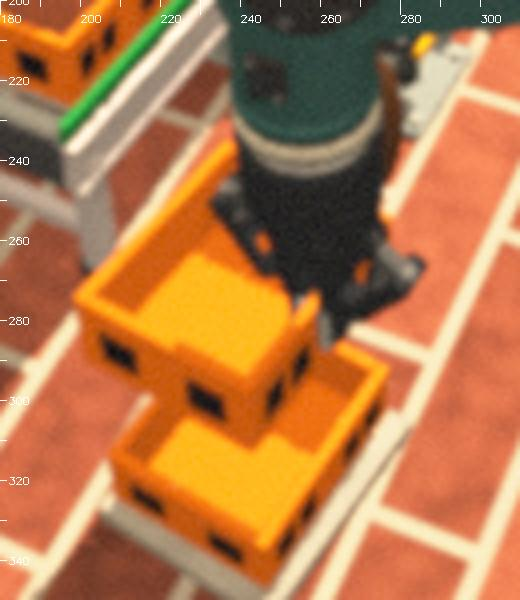

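Call:
carry_out:
  plan:
    - [-1, 1, -20, 0]
    - [0, 0, -20, 0]
    - [0, 0, -20, 0]
    - [0, 0, -6, 0]
    - [0, 0, 0, 0]

```text
time_s: 8.1
ee_pos: [0.3625, 0.3393, 0.173]
ee_rot: [[0.132, 0.991, -0.033], [0.991, -0.131, 0.022], [0.017, -0.035, -0.999]]
wrist_force: [-0.7, 0.3, -1.4]
gripper_width: 0.0071
```

```bash
python3 shot.py 9 scene side; python3 -c "
from h import *
print(ctrl.sense()['ee_rot'].round(3))
crop('pics/scene_9.png',270,250,110,115,5,'pics/c8.png')
crop('pics/side_9.png',190,235,120,120,5,'pics/c8s.png')"
```

```text
8.2 [0.3627 0.3395 0.1735] yawy -7.55 [-0.  -0.1 -2.1] 0.0075
[[ 0.132  0.991 -0.032]
 [ 0.991 -0.131  0.022]
 [ 0.018 -0.034 -0.999]]
```

View pics/c8.png

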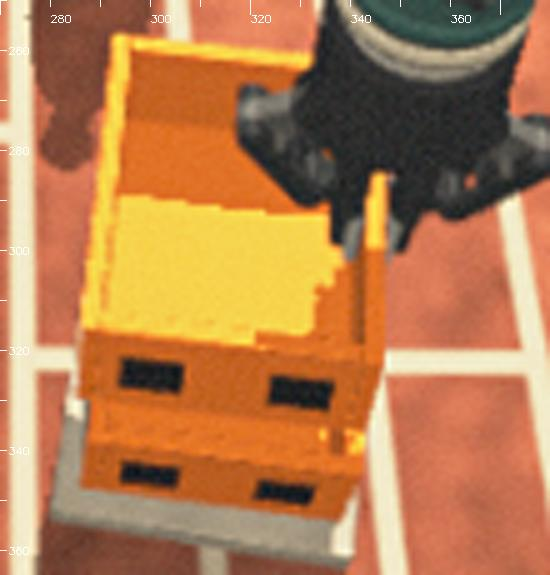

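View pics/c8s.png

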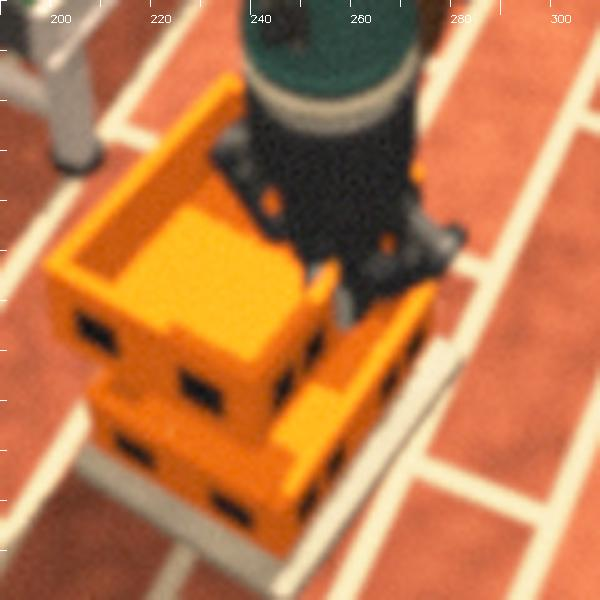

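Call:
carry_out:
  plan:
    - [-6, -3, 0, 0.4]
    - [0, 0, -8, 0]
    - [0, 0, -8, 0]
    - [0, 0, 0, 0]

```text
time_s: 8.7
ee_pos: [0.3566, 0.3366, 0.158]
ee_rot: [[0.124, 0.992, -0.03], [0.992, -0.124, 0.023], [0.02, -0.033, -0.999]]
wrist_force: [0.5, -0.1, -2.2]
gripper_width: 0.0071
```

```bash
python3 shot.py 10 scene side; python3 -c "
from h import *
print(ctrl.sense()['ee_rot'].round(3))"
```

```text
8.8 [0.357  0.337  0.1588] yawy -7.1 [-0.9  0.5 -2.6] 0.0075
[[ 0.124  0.992 -0.029]
 [ 0.992 -0.124  0.024]
 [ 0.021 -0.031 -0.999]]
```

Call:
carry_out:
  plan:
    - [0, 0, -5, 0]
    - [0, 0, -5, 0]
    - [0, 0, -5, 0]
    - [0, 0, 0, 0]

```text
time_s: 9.3
ee_pos: [0.3571, 0.337, 0.1427]
ee_rot: [[0.124, 0.992, -0.029], [0.992, -0.124, 0.024], [0.021, -0.031, -0.999]]
wrist_force: [-0.7, 1.1, -1.3]
gripper_width: 0.0073
```

Call:
carry_out:
  plan:
    - [0, 0, -4, 0]
    - [0, 0, -4, 0]
    - [0, 0, 0, 0]

```text
time_s: 9.68
ee_pos: [0.3575, 0.3373, 0.1348]
ee_rot: [[0.124, 0.992, -0.028], [0.992, -0.124, 0.025], [0.021, -0.031, -0.999]]
wrist_force: [-0.1, 0.2, -2.2]
gripper_width: 0.0072
```

```bash
python3 shot.py 11 scene side; python3 -c "
from h import *
print(ctrl.sense()['ee_rot'].round(3))
crop('pics/scene_11.png',270,250,110,115,5,'pics/c8.png')
crop('pics/side_11.png',190,235,120,120,5,'pics/c8s.png')"
```

```text
9.775 [0.3574 0.3372 0.1349] yawy -7.11 [-0.4  0.4 -1.2] 0.0074
[[ 0.124  0.992 -0.028]
 [ 0.992 -0.124  0.025]
 [ 0.021 -0.031 -0.999]]
```

View pics/c8.png

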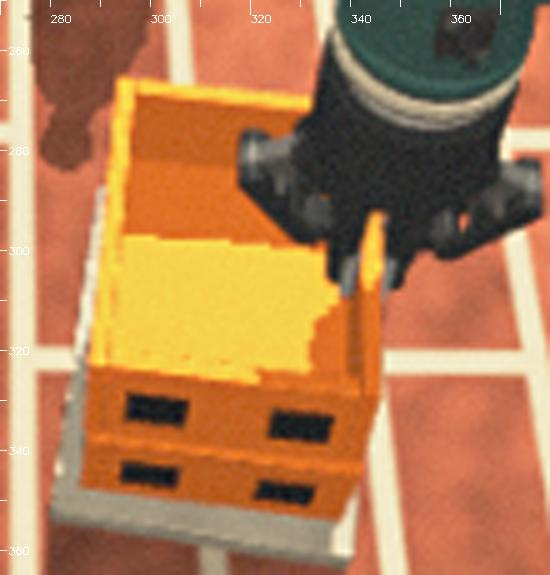

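View pics/c8s.png

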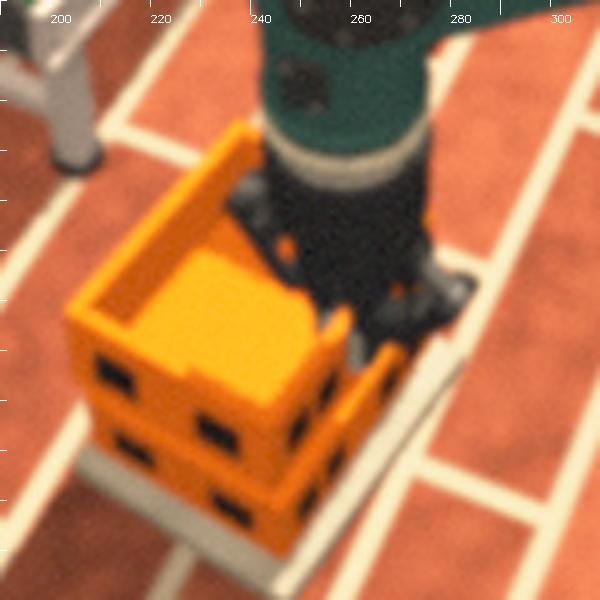

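Call:
carry_out:
  plan:
    - [0, 0, -3, 0]
    - [0, 0, -2, 0]
    - [0, 0, 0, 0]

```text
time_s: 10.15
ee_pos: [0.3588, 0.3377, 0.1335]
ee_rot: [[0.125, 0.992, -0.022], [0.992, -0.124, 0.026], [0.023, -0.026, -0.999]]
wrist_force: [-1.2, -0.1, 1.4]
gripper_width: 0.007
```

Call:
carry_out:
  plan:
    - [0, 0, -2, 0]
    - [0, 0, -2, 0]
    - [0, 0, 0, 0]

```text
time_s: 10.52
ee_pos: [0.3596, 0.3383, 0.1323]
ee_rot: [[0.124, 0.992, -0.019], [0.992, -0.124, 0.028], [0.026, -0.022, -0.999]]
wrist_force: [-1.7, 0.2, 2.4]
gripper_width: 0.0076
```

```bash
python3 shot.py 12 scene side; python3 -c "
from h import *
print(ctrl.sense()['ee_rot'].round(3))
crop('pics/scene_12.png',270,250,110,115,5,'pics/c8.png')
crop('pics/side_12.png',190,235,120,120,5,'pics/c8s.png')"
```

```text
10.625 [0.3595 0.3382 0.132 ] yawy -7.12 [-2.3 -0.5  3.8] 0.0076
[[ 0.124  0.992 -0.019]
 [ 0.992 -0.124  0.028]
 [ 0.025 -0.022 -0.999]]
```

View pics/c8.png

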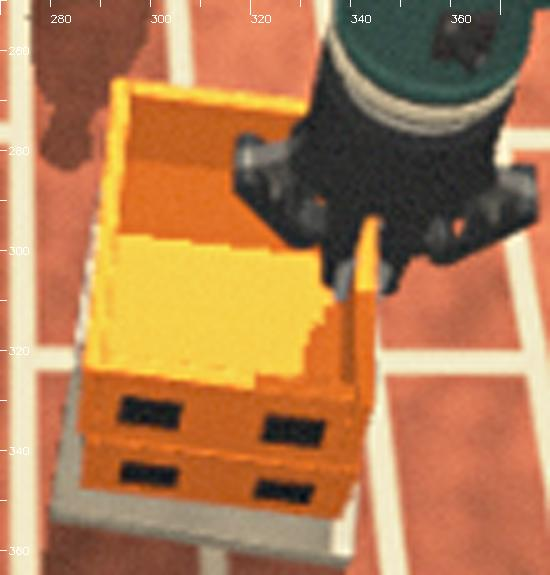

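View pics/c8s.png

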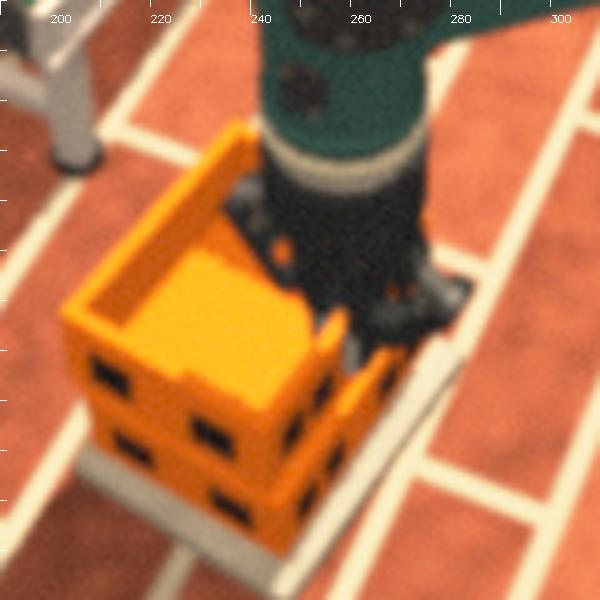

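Call:
carry_out:
  plan:
    - [0, 0, 3, 0]
    - [-4, 0, 0, 0]
    - [0, 0, 0, 0]

```text
time_s: 11.0
ee_pos: [0.3547, 0.338, 0.1331]
ee_rot: [[0.124, 0.992, -0.022], [0.992, -0.124, 0.027], [0.025, -0.025, -0.999]]
wrist_force: [-1.2, 0.6, 0.2]
gripper_width: 0.0077
```

Call:
carry_out:
  plan:
    - [0, 0, -3, 0]
    - [0, 0, -1, 0]
    - [0, 0, 0, 0]

```text
time_s: 11.38
ee_pos: [0.3556, 0.3386, 0.1317]
ee_rot: [[0.124, 0.992, -0.018], [0.992, -0.123, 0.029], [0.026, -0.021, -0.999]]
wrist_force: [-1.8, 0.4, 1.3]
gripper_width: 0.0074
```

```bash
python3 shot.py 13 scene; python3 -c "
from h import *
print(ctrl.sense()['ee_rot'].round(3))
crop('pics/scene_13.png',270,250,110,115,5,'pics/c8.png')"
```

```text
11.425 [0.3556 0.3386 0.1316] yawy -7.09 [-1.7 -0.8  2.2] 0.007
[[ 0.124  0.992 -0.018]
 [ 0.992 -0.123  0.029]
 [ 0.026 -0.021 -0.999]]
```

View pics/c8.png

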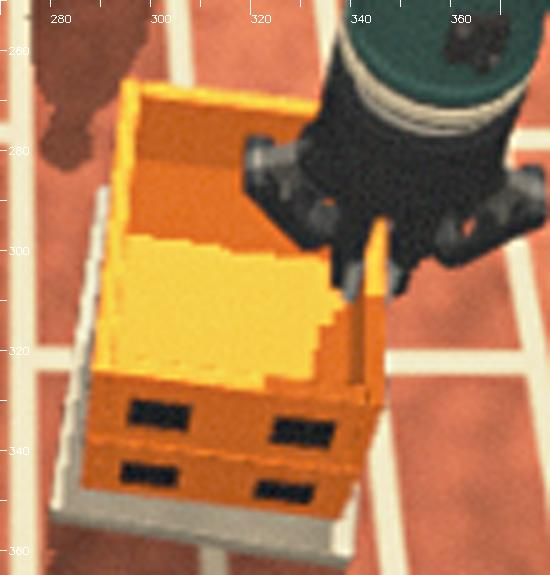

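Run:
```python
from h import *
m=model('scene')
a=np.radians(-7.1);R=np.array([[np.cos(a),-np.sin(a)],[np.sin(a),np.cos(a)]])
for z in(.086,.142,.148):
  c=np.array([(.06,-.075),(-.06,-.075),(-.06,.075),(.06,.075)])@R.T+[.4095,.333]
  print(z,proj(m,np.c_[c,np.full(4,z)]).round(1).tolist())
```

```text
0.086 [[293.3, 278.0], [343.3, 284.1], [342.5, 344.5], [287.3, 337.5]]
0.142 [[295.1, 265.5], [347.4, 271.8], [347.1, 334.0], [289.0, 326.7]]
0.148 [[295.3, 264.1], [347.9, 270.4], [347.6, 332.8], [289.2, 325.5]]
```

Call:
carry_out:
  plan:
    - [0, 0, 0, 0]
    - [0, 0, 0, 0]
    - [0, 0, 0, 0]
  claw: 0.4

```text
time_s: 11.8
ee_pos: [0.3558, 0.3385, 0.1305]
ee_rot: [[0.124, 0.992, -0.018], [0.992, -0.124, 0.029], [0.026, -0.022, -0.999]]
wrist_force: [-0.5, 0.1, -0.0]
gripper_width: 0.0514
```

Call:
carry_out:
  plan:
    - [0, 0, 10, 0]
    - [0, 0, 20, 0]
    - [0, 0, 30, 0]
    - [0, 0, 40, 0]
    - [0, 0, 40, 0]

```text
time_s: 12.42
ee_pos: [0.354, 0.337, 0.2723]
ee_rot: [[0.124, 0.992, -0.024], [0.992, -0.124, 0.024], [0.021, -0.027, -0.999]]
wrist_force: [0.9, -0.0, -0.1]
gripper_width: 0.051
```

Call:
carry_out:
  plan:
    - [0, -20, 30, 0]
    - [0, -40, 10, 0]
    - [0, -40, 0, 0]
    - [0, -40, 0, 0]
    - [0, 0, 0, 0]

```text
time_s: 13.05
ee_pos: [0.3552, 0.1944, 0.3232]
ee_rot: [[0.122, 0.992, -0.009], [0.992, -0.122, 0.031], [0.03, -0.013, -0.999]]
wrist_force: [0.4, 0.9, -0.5]
gripper_width: 0.0513
```

```bash
python3 shot.py 14 scene side wrist; python3 -c "
from h import *
print(ctrl.sense()['ee_rot'].round(3))
crop('pics/scene_14.png',270,250,110,115,5,'pics/c8.png')
crop('pics/side_14.png',190,235,120,120,5,'pics/c8s.png')"
```

```text
13.2 [0.3551 0.1965 0.3224] yawy -6.77 [-0.1 -0.1 -0.2] 0.0512
[[ 0.118  0.993 -0.011]
 [ 0.993 -0.118  0.032]
 [ 0.03  -0.014 -0.999]]
```

View pics/c8.png

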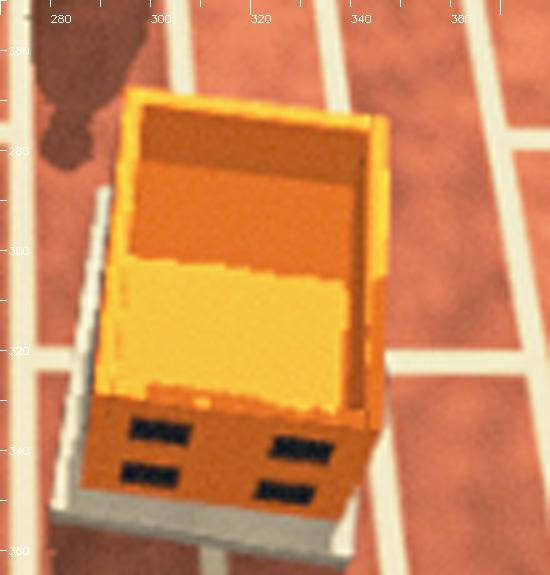

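View pics/c8s.png

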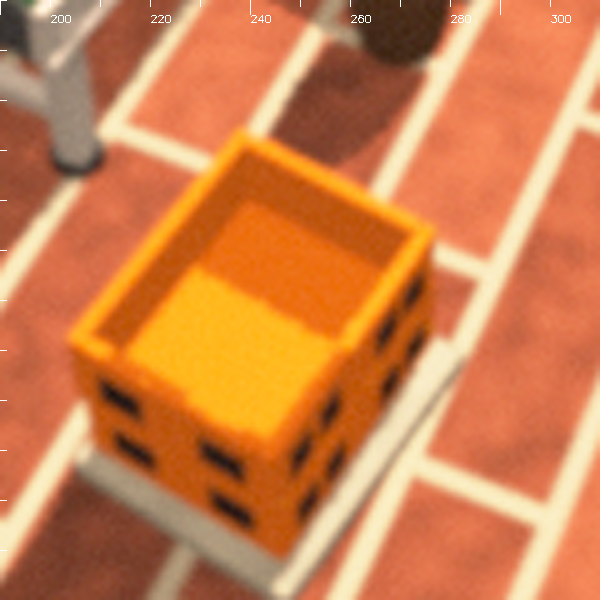

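View pics/wrist_14.png

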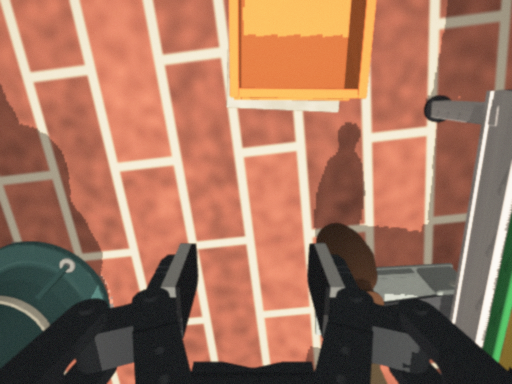

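Run:
```python
from rim import *
S=model('scene');D=model('side')
a=np.array([(295.6,267.6),(347.2,273.2),(345.6,335.2),(288.6,328.6)])-.4
b=np.array([(190+245/5,235+131/5),(190+435/5,235+228/5),(190+275/5,235+442/5),(190+70/5,235+338/5)])-.4
for p,q in zip(a,b): print(tri([S,D],[p,q]).round(4))
rect('scene',a,.142,S);rect('side',b,.142,D)
```

```text
[0.4585 0.2483 0.1303]
[0.3414 0.2666 0.1376]
[0.3622 0.4118 0.1397]
[0.4792 0.3979 0.1321]
scene c [0.4114 0.3361 0.142 ] len 0.1178 0.1492 yaw x -6.39 yaw y -7.95
side c [0.4079 0.3341 0.142 ] len 0.1143 0.1439 yaw x -5.45 yaw y -8.5
```

Call:
carry_out:
  plan:
    - [5, -25, 0, 9]
    - [10, -30, 0, 10]
    - [12, -30, 0, 10]
    - [12, -30, 0, 10]
    - [12, -30, 0, 10]
  claw: 1
  squeeze: 60

```text
time_s: 13.82
ee_pos: [0.4073, 0.0546, 0.3216]
ee_rot: [[-0.703, 0.71, -0.034], [0.71, 0.704, 0.013], [0.033, -0.015, -0.999]]
wrist_force: [0.2, -0.1, -1.0]
gripper_width: 0.0
```

Call:
carry_out:
  plan:
    - [12, -30, 0, 10]
    - [12, -25, 0, 10]
    - [0, -15, -10, 10]
    - [0, 0, -10, 8]
    - [0, 0, 0, 0]

```text
time_s: 14.45
ee_pos: [0.4352, -0.0144, 0.299]
ee_rot: [[-0.994, 0.098, -0.04], [0.099, 0.995, -0.01], [0.038, -0.014, -0.999]]
wrist_force: [-0.0, 0.3, 0.1]
gripper_width: -0.0003
```

```bash
python3 shot.py 15 scene side wrist; python3 -c "
from h import *
print(ctrl.sense()['ee_rot'].round(3))
crop('pics/scene_15.png',230,130,110,115,5,'pics/c8.png')"
```

```text
14.6 [ 0.4354 -0.0146  0.3005] yawy 84.32 [-0.3 -0.3  0.1] 0.0001
[[-0.994  0.099 -0.037]
 [ 0.1    0.995 -0.011]
 [ 0.035 -0.014 -0.999]]
```

View pics/wrist_15.png

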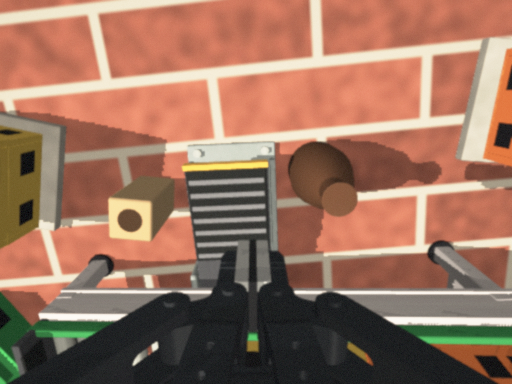

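View pics/scene_15.png

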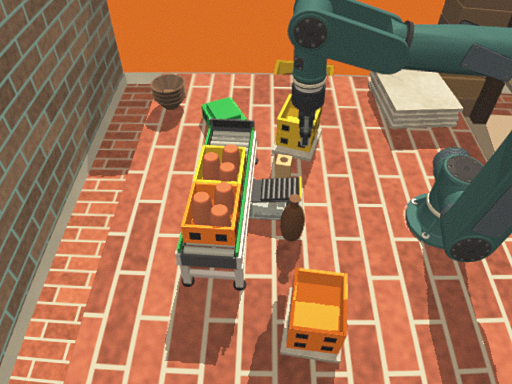

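Run:
```python
from h import *
m=dict(np.load('pics/wrist_15.npz'))
print('lip',onz(m,[(184,169),(269,163.5)],.09).round(4))
print('rub edges far',onz(m,[(195,250),(269,245)],.075).round(4))
print('bottle top',onz(m,[(338,197)],.155).round(4),'prop top',onz(m,[(130,220)],.1).round(4))
crop('pics/wrist_15.png',100,130,270,170,2,'pics/c9.png')
crop('pics/scene_15.png',240,150,80,100,6,'pics/c8.png')
```

```text
lip [[ 0.4261 -0.0868  0.09  ]
 [ 0.4288 -0.      0.09  ]]
rub edges far [[ 0.5238 -0.0926  0.075 ]
 [ 0.5254 -0.0079  0.075 ]]
bottle top [[0.4496 0.054  0.155 ]] prop top [[ 0.4722 -0.1487  0.1   ]]
```

View pics/c9.png

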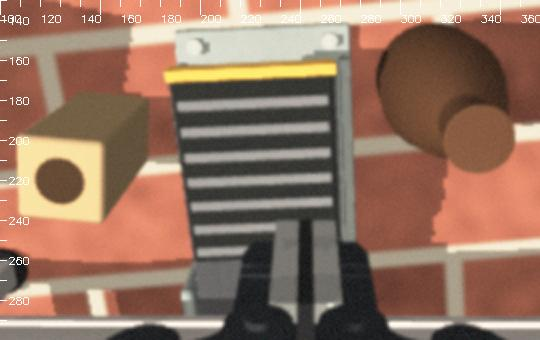

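Call:
carry_out:
  plan:
    - [16, -16, 0, 2]
    - [15, -14, -10, 2]
    - [0, 0, -30, 0]
    - [0, 0, -30, 0]
    - [0, 0, 0, 0]

```text
time_s: 15.22
ee_pos: [0.4693, -0.0435, 0.233]
ee_rot: [[-0.999, 0.03, -0.028], [0.03, 0.999, -0.014], [0.027, -0.015, -1.0]]
wrist_force: [0.1, 0.6, 0.7]
gripper_width: -0.0001
```

```bash
python3 shot.py 16 wrist;python3 -c "
from h import *
print(ctrl.sense()['ee_rot'].round(3))"
```

```text
15.275 [ 0.4702 -0.0437  0.235 ] yawy 88.3 [ 0.7  0.5 -0.4] 0.0002
[[-0.999  0.03  -0.024]
 [ 0.03   0.999 -0.015]
 [ 0.024 -0.016 -1.   ]]
```

Call:
carry_out:
  plan:
    - [-3, -1, -25, 0]
    - [-1, 0, -30, 0]
    - [-1, 0, -30, 0]
    - [-1, 0, -15, 0]
    - [0, 0, 0, 0]

```text
time_s: 15.9
ee_pos: [0.4701, -0.0448, 0.1443]
ee_rot: [[-1.0, 0.031, -0.004], [0.031, 0.999, -0.019], [0.003, -0.019, -1.0]]
wrist_force: [0.4, -0.6, 0.5]
gripper_width: -0.0
```

```bash
python3 shot.py 17 scene side wrist; python3 -c "
from h import *
print(ctrl.sense()['ee_rot'].round(3))
crop('pics/scene_17.png',230,130,110,115,5,'pics/c8.png')
crop('pics/side_17.png',220,170,110,90,6,'pics/c9.png')"
```

```text
16.05 [ 0.4711 -0.0451  0.1457] yawy 88.25 [ 0.1  1.3 -0.2] -0.0002
[[-1.     0.031 -0.001]
 [ 0.031  0.999 -0.02 ]
 [ 0.    -0.02  -1.   ]]
```

View pics/c8.png

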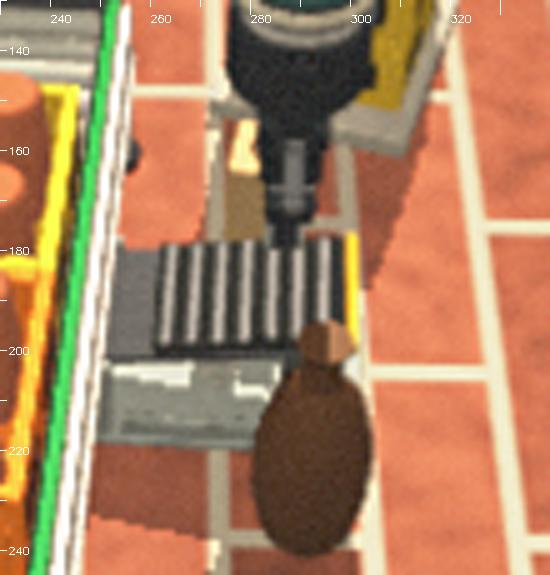

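View pics/c9.png

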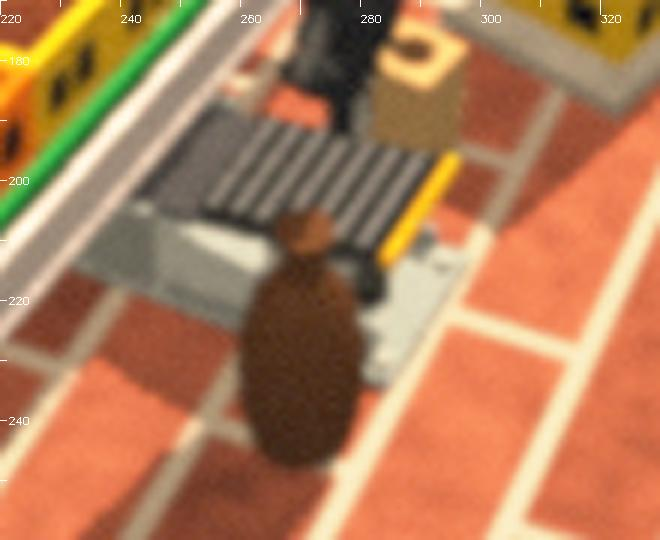

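View pics/wrist_17.png

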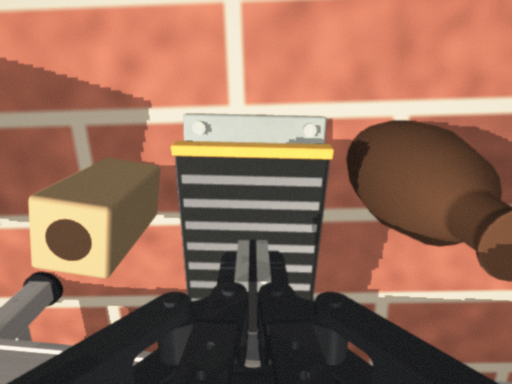

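Call:
carry_out:
  plan:
    - [-5, 0, -12, 0]
    - [-1, 0, -15, 0]
    - [-1, 0, -8, 0]
    - [0, 0, 0, 0]

```text
time_s: 16.55
ee_pos: [0.464, -0.0452, 0.1096]
ee_rot: [[-1.0, 0.031, 0.001], [0.031, 0.999, -0.02], [-0.002, -0.02, -1.0]]
wrist_force: [0.4, 0.0, 0.2]
gripper_width: -0.0003
```

Call:
carry_out:
  plan:
    - [0, 0, -8, 0]
    - [0, 0, -8, 0]
    - [0, 0, -8, 0]

```text
time_s: 16.92
ee_pos: [0.463, -0.0453, 0.0878]
ee_rot: [[-1.0, 0.031, -0.002], [0.031, 0.999, -0.021], [0.001, -0.021, -1.0]]
wrist_force: [-6.4, 0.8, 10.2]
gripper_width: -0.0001
```

Call:
carry_out:
  plan:
    - [0, 0, -10, 0]
    - [0, 0, -10, 0]
    - [0, 0, -5, 0]

```text
time_s: 17.3
ee_pos: [0.4624, -0.0454, 0.0703]
ee_rot: [[-1.0, 0.03, -0.004], [0.03, 0.999, -0.021], [0.003, -0.022, -1.0]]
wrist_force: [-13.3, 2.6, 33.2]
gripper_width: 0.0
```

Call:
carry_out:
  plan:
    - [0, 0, -4, 0]
    - [0, 0, -4, 0]

```text
time_s: 17.55
ee_pos: [0.4624, -0.0453, 0.0707]
ee_rot: [[-1.0, 0.03, -0.004], [0.03, 0.999, -0.022], [0.004, -0.022, -1.0]]
wrist_force: [-12.2, 2.2, 21.5]
gripper_width: -0.0001
```

```bash
python3 shot.py 18 scene side; python3 -c "
from h import *
print(ctrl.sense()['ee_rot'].round(3))
crop('pics/side_18.png',140,100,200,150,4,'pics/c9.png')"
```

```text
17.65 [ 0.4624 -0.0453  0.0706] yawy 88.29 [-9.9  2.7 22.5] -0.0
[[-1.     0.03  -0.004]
 [ 0.03   0.999 -0.022]
 [ 0.004 -0.022 -1.   ]]
```

View pics/c9.png

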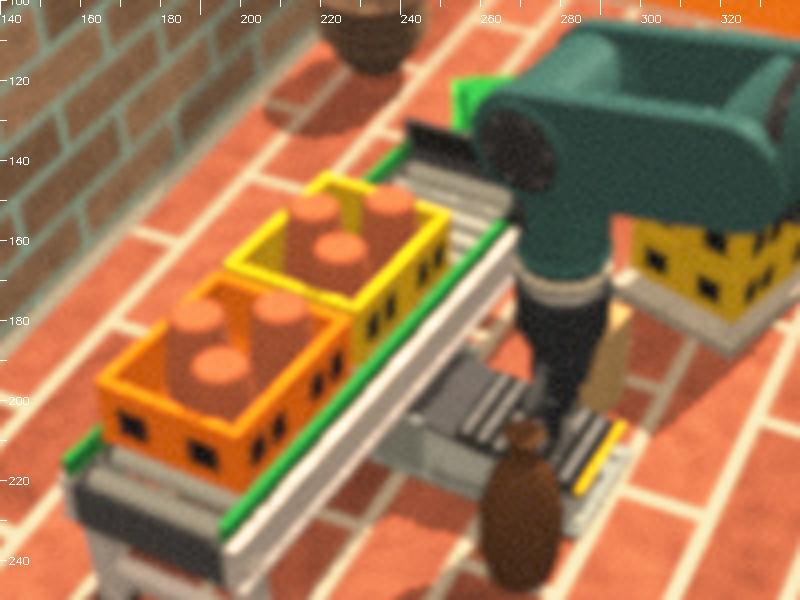

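Call:
carry_out:
  plan:
    - [0, 0, -3, 0]
    - [0, 0, -3, 0]
    - [0, 0, -3, 0]
    - [0, 0, -3, 0]
    - [0, 0, -3, 0]

```text
time_s: 18.27
ee_pos: [0.4624, -0.0453, 0.0708]
ee_rot: [[-1.0, 0.029, -0.004], [0.029, 0.999, -0.024], [0.003, -0.024, -1.0]]
wrist_force: [-8.5, 2.0, 16.7]
gripper_width: 0.0002
```

Call:
carry_out:
  plan:
    - [0, 0, -3, 0]
    - [0, 0, -3, 0]
    - [0, 0, -3, 0]
    - [0, 0, -3, 0]
    - [0, 0, -3, 0]

```text
time_s: 18.9
ee_pos: [0.4624, -0.0453, 0.0708]
ee_rot: [[-1.0, 0.028, -0.004], [0.028, 0.999, -0.026], [0.003, -0.026, -1.0]]
wrist_force: [-8.0, 2.3, 17.0]
gripper_width: 0.0
```

```bash
python3 shot.py 19 scene side; python3 -c "
from h import *
crop('pics/side_19.png',140,100,200,150,4,'pics/c9.png')"
```

```text
19.0 [ 0.4624 -0.0453  0.0708] yawy 88.38 [-8.   2.9 17.5] -0.0002
```

View pics/c9.png

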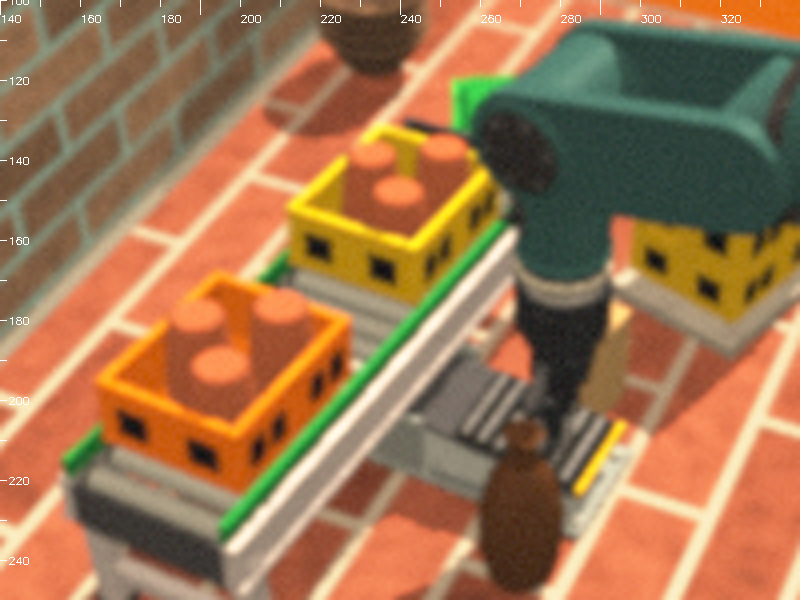

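Call:
carry_out:
  plan:
    - [0, 0, -4, 0]
    - [0, 0, -4, 0]
    - [0, 0, -4, 0]
    - [0, 0, -4, 0]
    - [0, 0, -4, 0]

```text
time_s: 19.62
ee_pos: [0.4624, -0.0452, 0.0706]
ee_rot: [[-1.0, 0.027, -0.004], [0.027, 0.999, -0.028], [0.003, -0.028, -1.0]]
wrist_force: [-11.4, 1.5, 22.0]
gripper_width: -0.0
```

Call:
carry_out:
  plan:
    - [0, 0, -4, 0]
    - [0, 0, -4, 0]
    - [0, 0, -4, 0]
    - [0, 0, -4, 0]
    - [0, 0, -4, 0]

```text
time_s: 20.25
ee_pos: [0.4624, -0.0452, 0.0706]
ee_rot: [[-1.0, 0.027, -0.004], [0.027, 0.999, -0.03], [0.003, -0.03, -1.0]]
wrist_force: [-10.8, 2.6, 23.0]
gripper_width: 0.0001
```

```bash
python3 shot.py 20 scene side; python3 -c "
from h import *
crop('pics/scene_20.png',170,80,150,150,4,'pics/c8.png')"
```

```text
20.35 [ 0.4624 -0.0452  0.0707] yawy 88.48 [-10.5   1.6  22.9] 0.0002
```

View pics/c8.png

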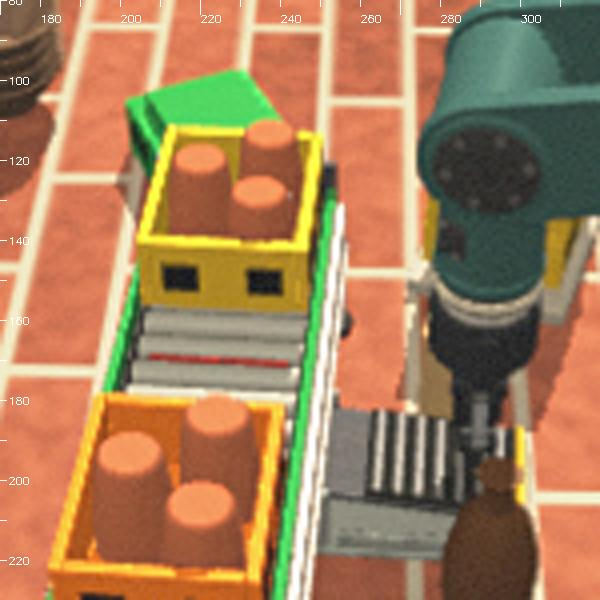

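Call:
carry_out:
  plan:
    - [0, 0, 8, 0]
    - [0, 0, 10, 0]
    - [0, 0, 12, 0]
    - [0, 0, 15, 0]
    - [0, 0, 25, 0]

```text
time_s: 20.98
ee_pos: [0.4644, -0.0452, 0.1476]
ee_rot: [[-1.0, 0.026, 0.002], [0.026, 0.999, -0.03], [-0.003, -0.03, -1.0]]
wrist_force: [-0.3, -0.5, 0.3]
gripper_width: 0.0
```

Call:
carry_out:
  plan:
    - [0, 0, 40, 0]
    - [-5, 0, 40, 0]
    - [-10, 0, 40, 0]
    - [-10, 0, 30, 0]
    - [0, 0, 0, 0]

```text
time_s: 21.6
ee_pos: [0.4375, -0.0451, 0.3025]
ee_rot: [[-1.0, 0.027, -0.0], [0.027, 0.999, -0.03], [-0.001, -0.03, -1.0]]
wrist_force: [-0.2, -0.2, -0.1]
gripper_width: -0.0
```

Call:
carry_out:
  plan:
    - [-20, 0, 20, 0]
    - [-30, 0, 10, 0]
    - [-30, 0, 0, 0]
    - [-20, 0, 0, 0]
    - [0, 0, 0, 0]

```text
time_s: 22.22
ee_pos: [0.3342, -0.0448, 0.3244]
ee_rot: [[-1.0, 0.026, -0.015], [0.026, 0.999, -0.027], [0.014, -0.027, -1.0]]
wrist_force: [0.0, 0.1, 0.1]
gripper_width: -0.0
```

```bash
python3 shot.py 21 scene side
```

```text
22.325 [ 0.3351 -0.0449  0.3243] yawy 88.53 [ 0.9 -0.8  0.8] 0.0002
```

Call:
carry_out:
  plan:
    - [0, 0, 0, 0]
    - [0, 0, 0, 0]
    - [0, 0, 0, 0]
    - [0, 0, 0, 0]
    - [0, 0, 0, 0]

```text
time_s: 22.95
ee_pos: [0.3367, -0.0449, 0.3227]
ee_rot: [[-1.0, 0.025, -0.019], [0.025, 0.999, -0.025], [0.018, -0.026, -1.0]]
wrist_force: [0.7, -0.1, 0.0]
gripper_width: -0.0002
```

Call:
carry_out:
  plan:
    - [0, 0, 0, 0]
    - [0, 0, 0, 0]
    - [0, 0, 0, 0]
    - [0, 0, 0, 0]
    - [0, 0, 0, 0]

```text
time_s: 23.58
ee_pos: [0.3367, -0.0449, 0.3229]
ee_rot: [[-1.0, 0.025, -0.018], [0.025, 0.999, -0.026], [0.017, -0.026, -1.0]]
wrist_force: [-1.4, -0.3, -0.8]
gripper_width: -0.0002
```

```bash
python3 shot.py 22 scene side; python3 -c "
from h import *
crop('pics/scene_22.png',170,80,150,150,4,'pics/c8.png')
a=cv2.imread('pics/scene_21.png');b=cv2.imread('pics/scene_22.png')
d=cv2.absdiff(a,b).max(2)>60; print(d.sum(), np.argwhere(d).min(0) if d.any() else '',np.argwhere(d).max(0) if d.any() else '')"
```

```text
23.675 [ 0.3367 -0.0449  0.3229] yawy 88.58 [0.1 0.1 0.3] 0.0002
2745 [  0 185] [345 508]
```

View pics/scene_22.png

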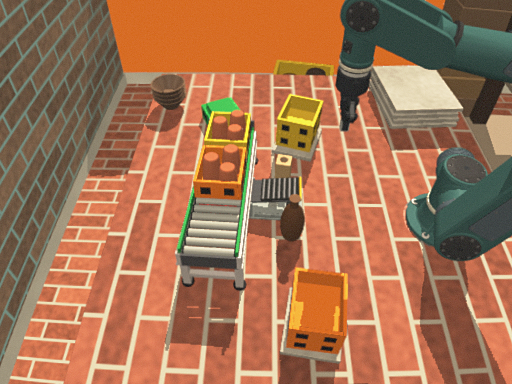

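View pics/c8.png

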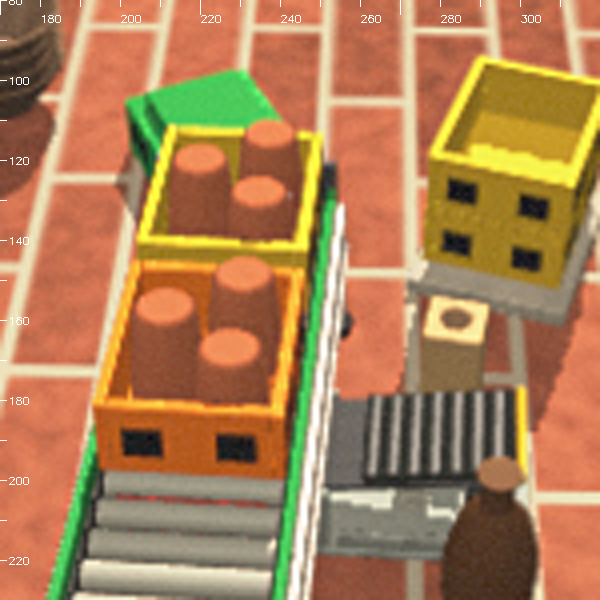

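View pics/side_22.png

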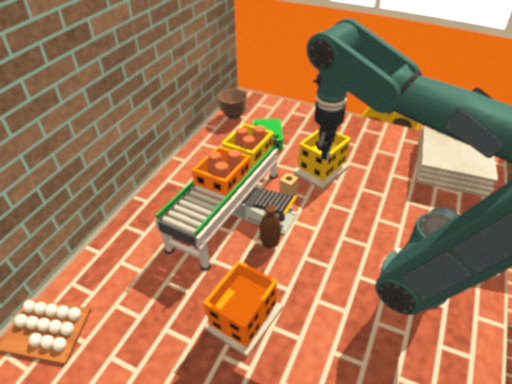

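Call:
carry_out:
  plan:
    - [0, 0, 0, 0]
    - [0, 0, 0, 0]
    - [0, 0, 0, 0]
    - [0, 0, 0, 0]
    - [0, 0, 0, 0]

```text
time_s: 24.3
ee_pos: [0.3367, -0.0449, 0.3229]
ee_rot: [[-1.0, 0.025, -0.018], [0.025, 0.999, -0.026], [0.017, -0.026, -1.0]]
wrist_force: [0.5, 0.5, 1.0]
gripper_width: -0.0002
```

Call:
carry_out:
  plan:
    - [0, 0, 0, 0]
    - [0, 0, 0, 0]
    - [0, 0, 0, 0]
    - [0, 0, 0, 0]
    - [0, 0, 0, 0]

```text
time_s: 24.92
ee_pos: [0.3367, -0.0449, 0.3229]
ee_rot: [[-1.0, 0.025, -0.018], [0.025, 0.999, -0.026], [0.017, -0.026, -1.0]]
wrist_force: [0.0, -0.3, -0.1]
gripper_width: -0.0
```

Call:
carry_out:
  plan:
    - [0, 0, 0, 0]
    - [0, 0, 0, 0]
    - [0, 0, 0, 0]
    - [0, 0, 0, 0]
    - [0, 0, 0, 0]

```text
time_s: 25.55
ee_pos: [0.3367, -0.0449, 0.3229]
ee_rot: [[-1.0, 0.025, -0.018], [0.025, 0.999, -0.026], [0.017, -0.026, -1.0]]
wrist_force: [-1.2, -0.1, 0.0]
gripper_width: 0.0003
```

```bash
python3 shot.py 23 scene
python3 - <<'E'
from h import *
a=cv2.imread('pics/scene_22.png');b=cv2.imread('pics/scene_23.png');i=cv2.imread('pics/scene0.png')
def diff(p,q,n,x0,y0,x1,y1):
    d=cv2.absdiff(p,q).max(2)[y0:y1,x0:x1]; print(n,d.max(),round(d.mean(),2))
diff(a,b,'track now',170,95,258,290); diff(a,b,'stack',270,255,360,370)
diff(i,b,'treadle/bottle/prop',258,150,306,245); diff(i,b,'yellow pile',272,90,328,160)
m=model('scene')
# crate2 rim near-end corners: expected origin track y=.032
c=np.array([.640,-.180])+ .172*np.array([.0506,.9987]) # empty centre + .172 along track
R=np.array([[.9987,.0506],[-.0506,.9987]])
z=.140+.07*.032+.07
P=np.array([(.06,.075),(-.06,.075)])@R.T+c+[0,-.004]
print('expected',proj(m,np.c_[P,[z+.005]*2]).round(1))
E
```

```text
25.6 [ 0.3367 -0.0449  0.3229] yawy 88.58 [ 0.7 -0.1 -0.4] -0.0001
track now 30 3.95
stack 24 4.54
treadle/bottle/prop 24 10.5
yellow pile 73 12.67
expected [[192.4 180.7]
 [240.4 183.4]]
```

```bash
python3 -c "
from bench import ctrl
print(ctrl.close_job())"
```

```text
the job is handed in; nothing more can be done
None
```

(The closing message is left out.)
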